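# Clip the cover onto a vial tray and start the shaker

### The job

The vial tray on the shaker must be covered before it is shaken: put the clear cover on the tray and press it down until the clip arms at both ends have snapped under the tray's rim and the cover sits fully home, without driving the softly mounted platform down onto its stop. Only then press the shaker's green start button and let it go. Leave everything else where it is.

Things in the scene. Friction and masses are not known exactly. Their poses are not given: they have to be found in the camera images.
- cover: Loose clip-on cover, about 0.22 kg, 101 mm (x) by 137 mm (y): white frame, clear dome, blue clip arm at each y end; the same after half a turn. Origin: centre of the frame's underside, which lands on the tray's rim; z up. It starts upright on the bench on two side skirts reaching 20 mm below the origin; they have 1.5 mm play each side of the tray's rim (x) and flare out 4 mm at the bottom.
- grip (a point): Middle of the cover's white grip bar, 29 mm above the cover's origin. The bar stands on the dome, runs along the cover's y, is 14 mm wide (x), 56 mm long (y), 26 mm tall (16 to 42 mm above the cover's origin).
- pad_1 (a point): Centre of the top of the blue ribbed thumb pad (34 mm in x, 14 mm in y) at the cover's +y end, 54 mm from its centre, 18 mm above its origin: the place to press that end down. When the hook snaps the force drops away suddenly; it rises again as the frame lands. Snapping one end takes about 12 to 24 N here (friction varies); both ends at once twice that.
- pad_2 (a point): The same at the cover's -y end.
- hook_1 (a point): Tip of the hook on the clip arm (32 mm wide, hinged, sprung inward) at the cover's +y end; swings with the arm; at rest 60 mm from the cover's centre, 5.7 mm below its origin. Its underside slopes: set down loosely, the cover rests on both slopes about 12 mm too high; pressed down, each hook is spread 4 mm outward by the rim, then snaps in under it as the frame lands.
- hook_2 (a point): The same at the cover's -y end.
- tray: Dark blue vial tray, held fast on the shaker's platform and sinking with it, with 2 ml vials. Origin: centre of its underside, z up. Rim 86 mm (x) by 128 mm (y), 3.5 mm thick, top 30 mm above the origin; vials reach 38 mm. With the cover home, the cover's origin is 30 mm and the hook tips 24.3 mm above the tray's origin, the tips 120 mm apart.
- platform (a joint): How far the shaker's platform, with the tray, is pressed down, in m: 0 at rest, hard stop at 0.016. Its soft mounts give about 1 mm for every 2.5 N of downward push (0.9 mm under the cover alone). It may not be pressed past 0.015 (about 37 N).
- shaker: White bench shaker, 232 mm deep (x) by 172 mm wide (y), fixed. Origin: centre of its underside. Control panel at its front (-x), face 53 mm high; tray centre 40 mm behind (+x) the shaker's centre, same yaw. A speed knob of radius 15 mm, 65 mm high, is 46 mm to the -y side of the start button.
- start_top (a point): Centre of the top of the round green start button (radius 13 mm) on the shaker's front panel, 80 mm in front of the shaker's centre; pressed straight down.
- start (a joint): Travel of the start button in m: 0 released, 0.006 fully down (5 N; springs back). It counts as pressed beyond 0.0045.
- mouse: Bystander: black computer mouse, 110 x 57 x 38 mm; to be left alone.
- bottle_amber: Bystander: amber reagent bottle with a blue cap, 69 mm across, 186 mm tall; to be left alone.
- beaker: Bystander: small clear 50 ml beaker, 46 mm across, 60 mm tall; to be left alone.
- tape: Bystander: roll of brown tape lying flat, 92 x 90 x 48 mm; to be left alone.
- vial_box: Bystander: blue box of vials with a clear lid, 97 x 124 x 51 mm; to be left alone.
- timer: Bystander: white bench timer, 31 x 64 x 58 mm; to be left alone.

How it is judged:
By the outcome, as a careful person would: the job done as asked, in the order asked, and still so for the second after the job is handed in, with the robot touching nothing.
It also fails if it takes over 72 s, if anything falls off the work surface, if the arm or the gripper's body presses on something with over 40 N, if the wrist force passes 120 N, or if a joint passes its speed limit or range.

### The arm

A 7-joint arm with a two-finger parallel gripper is mounted at the origin on a cart in front of the work surface, level with it; the furniture and walls round the work are solid. World frame = base frame: x ahead of the robot, y to its left, z up, the work surface at z = 0. Lengths are in m, angles in rad, forces in N, time in s.
With the tool pointing down it reaches from about 0.425 to 0.925 m from the base axis. Payload 6.8 kg.
Tool frame: the origin (TCP) lies on the front face of the gripper's body, between the roots of the fingers; the fingertips stand 73 mm ahead of it and the grasp point (between the pads) lies 54 mm ahead of it (env.nose_length is the distance from the TCP to the fingertips, in m); z points along the fingers, y is the line along which they close (so a half turn about z gives the same grasp; the last joint's range is limited). The gripper opens to 85 mm and grips with 20 to 120 N. Pads are 22 mm wide; open, the fingers measure 114 mm over their backs; the gripper's body (76 mm by 85 mm) begins 54 mm behind the grasp point. The pads swing forward as they close: fully open they stand 13 mm farther back than shut.
Start: joints at [-0.108, 0.477, 0.022, 1.555, -0.011, 1.109, -0.083], TCP at [0.675, 0, 0.304] pointing down, gripper open.
Joint ranges: [-2.96, 2.96], [-0.34, 2.1], [-1.41, 1.46], [0.24, 2.44], [-1.37, 4.51], [0.17, 1.92], [-2.96, 2.96]. Speed limits (rad/s): [2.39, 2.39, 3.14, 3.14, 3.14, 3.14, 3.14].

### API

Orientations are given as a unit quaternion [w, x, y, z].
In Python, from cell import env, kin, camera, calibration, job gives the robot as it stands. The module is installed in compiled form; this text tells all that it offers. Calls block until the motion is done:
- env.reach(position, orientation): joint-space move of the TCP to a pose.
- env.movel(position, velocity=0.15, rot=None, stop_force=None): straight line of the TCP; rot=None keeps the orientation; velocity is the mean speed in m/s. With stop_force (N) it stops when the force on the tool has changed by that much, and returns True; else False.
- env.goto_joints(angles): joint-space move.
- env.grip(opening, f_grip=None): finger opening in m; f_grip is the grip in N (None keeps the last); returns when the fingers have stopped.
- env.dwell(seconds).
- kin.inverse_kinematics(position, orientation): joint angles nearest the present ones, or None.
- env.get_state(): the state.
- camera(name): name is "scene" or "side" or "wrist"; returns (picture, depth): 420x560x3 uint8, blue, green, red; 420x560 float32, m along the optical axis (not along the pixel's ray), 0 where there is no reading.
- calibration(name): a dict with "fx", "fy", "cx", "cy" (pixels), "rvec" (rotation vector, rad) and "tvec" (3), from world to camera coordinates, as OpenCV has them. Camera axes: x right, y down, z forward; pixel columns grow to the right and rows downward; lengths in m; the calibration is good to about 2 mm. A picture is of the moment at which its call begins: read the wrist's pose just before it. calibration takes no time and is no camera call; for the wrist camera it gives the pose at the moment of the call.
A pose or a line that the arm cannot do raises env.PlanningError and nothing moves.
- job.job_done(): hands the job in; it is judged then, once.
The state is a dict: "time": time; "qpos": joint angles; "joint_velocities": joint speeds; "joint_torque": joint torques, N m; "tcp_pos": TCP position; "orientation": TCP orientation; "force": force on the tool from outside, world axes, zero at the start; "torque": the same for the moment, N m; "opening": finger opening in m; "gripper_force": force on a finger pad.
Only numpy, scipy, OpenCV 4.12 (cv2) and the standard library are available. Lean on these libraries where they do the work, as an engineer would, in place of code of your own. Each camera call takes 0.05 s, during which the arm holds its last target. There are 200 camera calls.

## Working session

There is one attempt and no reset: what is moved stays moved. The work goes in short steps, each a Python script; the robot and the scene stay as the last script left them, time stands still between calls to the robot, and variables do not carry over. Pictures are saved under pics/ and viewed, at most 10 in all, crops included, and the job is handed in when it is done.

```bash
mkdir -p pics
cat > h.py <<'E'
import numpy as np, cv2
from cell import env, kin, camera, calibration, job
def ray(cal,u,v):
    R,_=cv2.Rodrigues(np.array(cal["rvec"],float)); t=np.array(cal["tvec"],float).ravel()
    d=R.T@np.array([(u-cal["cx"])/cal["fx"],(v-cal["cy"])/cal["fy"],1.]); return -R.T@t,d
def onplane(cal,u,v,z):
    o,d=ray(cal,u,v); return o+d*(z-o[2])/d[2]
def pts(cal,dep):
    v,u=np.mgrid[:dep.shape[0],:dep.shape[1]]
    R,_=cv2.Rodrigues(np.array(cal["rvec"],float)); t=np.array(cal["tvec"],float).ravel()
    c=np.stack([(u-cal["cx"])/cal["fx"]*dep,(v-cal["cy"])/cal["fy"]*dep,dep],-1)
    return (c-t)@R
def quat(yaw): # tool down; tool x at angle yaw
    return np.array([0,np.cos(yaw/2),np.sin(yaw/2),0])
E
python3 - <<'E'
from h import *
for n in ["scene","side"]:
    c=calibration(n); p,d=camera(n); cv2.imwrite(f"pics/{n}0.png",p); np.save(f"{n}0.npy",d); print(n,{k:np.round(v,3) for k,v in c.items()})
s=env.get_state(); print(s); print(env.nose_length)
E
```

```text
scene {'fx': np.float64(488.772), 'fy': np.float64(488.772), 'cx': np.float64(278.01), 'cy': np.float64(213.973), 'rvec': array([ 2.298, -0.562,  0.251]), 'tvec': array([-0.596,  0.139,  1.442])}
side {'fx': np.float64(437.428), 'fy': np.float64(437.428), 'cx': np.float64(281.892), 'cy': np.float64(211.803), 'rvec': array([ 1.944, -0.516,  0.371]), 'tvec': array([-0.612,  0.136,  1.525])}
{'time': 0.1, 'qpos': array([-0.10808481,  0.47771164,  0.02235674,  1.55637371, -0.01149396,
        1.1092944 , -0.08308309]), 'joint_velocities': array([-1.97334953e-05, -2.07727690e-03,  8.75856875e-04, -1.45556314e-03,
       -1.51577643e-03,  1.74467876e-03, -1.86638032e-04]), 'joint_torque': array([ 5.69385389e-03, -5.97765398e+01,  1.61440808e+00, -2.81952703e+01,
        1.29656185e-02,  5.02699884e-03, -1.13572563e-05]), 'tcp_pos': array([ 6.74576203e-01, -2.32663090e-05,  3.03018080e-01]), 'orientation': array([-5.37711076e-04,  7.07102399e-01,  7.07110677e-01, -6.31409294e-04]), 'force': array([ 0.85447733, -0.05529009, -0.47037243]), 'torque': array([-0.00392665,  0.04152688, -0.01900289]), 'gripper_force': 0.0, 'opening': 0.08577607352070944}
0.0726
```

View pics/scene0.png

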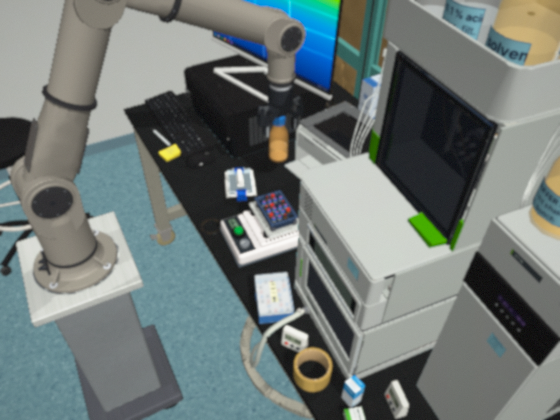

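View pics/side0.png

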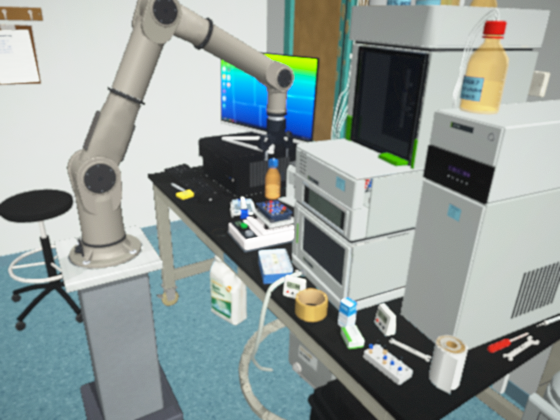

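The scene picture shows the cover at about (240,184), the tray at (276,209), the green button at (239,231), the amber bottle at (279,145) and the vial box at (272,297). Next I'll get rough positions and move for a wrist look.

Run:
```python
from h import *
c=calibration("scene"); P=pts(c,np.load("scene0.npy"))
for n,u,v,z in [("cover",240,184,.05),("tray",276,209,.09),("button",239,231,.055),("bottle",279,125,.186),("shL",222,221,.05),("box",272,297,.05)]:
    print(n,onplane(c,u,v,z).round(3),P[v,u].round(3))
cal=calibration("wrist");p,d=camera("wrist");cv2.imwrite("pics/w0.png",p)
print(onplane(cal,280,210,0))
```

```text
cover [0.552 0.041 0.05 ] [0.556 0.05  0.042]
tray [ 0.584 -0.155  0.09 ] [ 0.568 -0.185  0.123]
button [ 0.459 -0.157  0.055] [ 0.451 -0.175  0.076]
bottle [0.732 0.109 0.186] [0.757 0.155 0.15 ]
shL [ 0.431 -0.09   0.05 ] [ 0.431 -0.091  0.05 ]
box [ 0.438 -0.411  0.05 ] [ 0.437 -0.414  0.054]
[ 0.67421798 -0.03868003  0.        ]
```

View pics/w0.png

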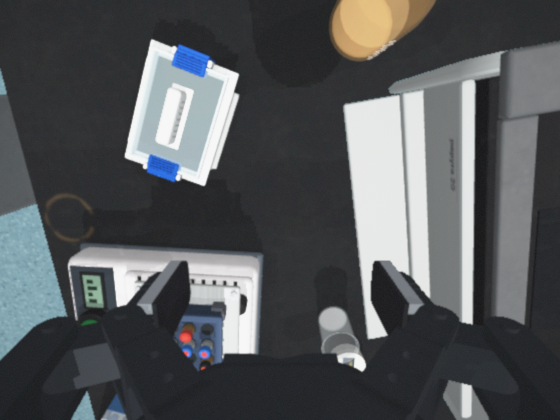

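The wrist view shows the cover at about (182,112), with blue pads at (190,60) and (163,167). The shaker's upper part starts at row 250, the beaker is near (335,325) and the bottle is at the top right. I'll move over the shaker for one view that includes the cover.

Run:
```python
from h import *
print(calibration("wrist")["tvec"], -cv2.Rodrigues(np.array(calibration("wrist")["rvec"]))[0].T@np.array(calibration("wrist")["tvec"]).ravel())
env.reach([0.555,-0.19,0.36],quat(np.pi/2)); env.dwell(.3)
cal=calibration("wrist");p,d=camera("wrist");cv2.imwrite("pics/w1.png",p);np.savez("w1.npz",d=d,**cal)
print(env.get_state()["time"])
```

```text
[-0.67425539 -0.03571298  0.3791094 ] [0.67464221 0.07298059 0.37303003]
1.425
```

View pics/w1.png

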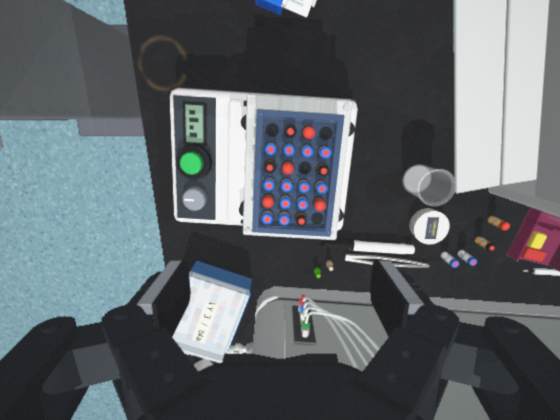

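The whole shaker is in view: green button (191,163), knob (194,199), dark blue tray centred near (296,173), beaker at (430,185) and vial box at (215,310). Next I'll measure the tray, the button, and the cover's position from w0.

Run:
```python
from h import *
z=np.load("w1.npz"); cal={k:z[k] for k in z if k!="d"}; d=z["d"]; p=cv2.imread("pics/w1.png"); P=pts(cal,d)
hsv=cv2.cvtColor(p,cv2.COLOR_BGR2HSV)
g=cv2.inRange(hsv,(45,120,60),(80,255,255)); 
def big(m,roi):
    q=np.zeros_like(m); a,b,c,e=roi; q[b:e,a:c]=m[b:e,a:c]
    cs,_=cv2.findContours(q,cv2.RETR_EXTERNAL,cv2.CHAIN_APPROX_NONE); return max(cs,key=cv2.contourArea)
c=big(g,(160,130,225,190)); (u,v),r=cv2.minEnclosingCircle(c)
print("btn",u,v,r,"depthpt",np.median(P[int(v)-4:int(v)+5,int(u)-4:int(u)+5].reshape(-1,3),0).round(4))
b=cv2.inRange(hsv,(100,90,30),(125,255,160)); b=cv2.morphologyEx(b,cv2.MORPH_CLOSE,np.ones((15,15)))
c=big(b,(225,90,365,250)); rc=cv2.minAreaRect(c); box=cv2.boxPoints(rc); print("tray px",rc)
edge=[]
for t in np.linspace(.1,.9,9):
    for i in range(4):
        q=box[i]*(1-t)+box[(i+1)%4]*t; q=q+(np.array(rc[0])-q)*.06; edge.append(P[int(q[1]),int(q[0]),2])
zr=np.median(edge); print("rim z",zr,np.percentile(edge,[10,90]).round(4))
W=np.array([onplane(cal,*q,zr)[:2] for q in box]); print(W.round(4), W.mean(0).round(4))
for i in range(2):
    e=W[i+1]-W[i]; print(np.linalg.norm(e).round(4),np.degrees(np.arctan2(e[1],e[0])).round(2))
cv2.drawContours(p,[box.astype(int)],-1,(0,255,255),1); 
# shaker body heights
for (x,y) in [(215,150),(240,110),(350,110),(345,220),(194,199),(335,180)]: print((x,y),P[y,x].round(4))
cv2.imwrite("pics/w1c.png",cv2.resize(p[70:260,150:400],None,fx=3,fy=3))
```

```text
btn 191.0731658935547 162.5487823486328 12.014899253845215 depthpt [ 0.4531 -0.1644  0.0746]
tray px ((296.2154541015625, 172.69488525390625), (85.3887710571289, 120.77838897705078), 3.4682295322418213)
rim z 0.1170338476072421 [0.1159 0.1182]
[[ 0.5231 -0.2324]
 [ 0.5334 -0.1081]
 [ 0.6162 -0.1128]
 [ 0.6157 -0.2382]] [ 0.5721 -0.1729]
0.1247 85.26
0.0829 -3.22
(215, 150) [ 0.4765 -0.153   0.0511]
(240, 110) [ 0.5099 -0.107   0.0627]
(350, 110) [ 0.6295 -0.1074  0.0879]
(345, 220) [ 0.6516 -0.2597 -0.0007]
(194, 199) [ 0.4501 -0.211   0.0647]
(335, 180) [ 0.612  -0.1766  0.1184]
```

View pics/w1c.png

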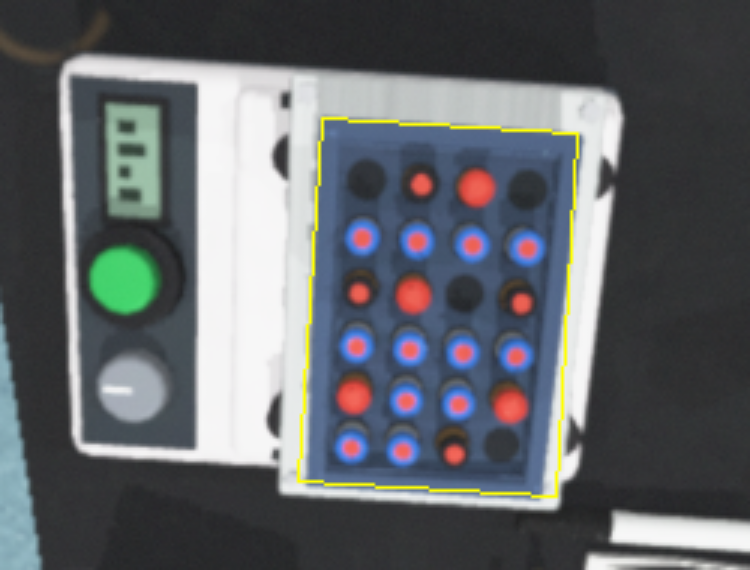

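The yellow box follows the tray's rim, and the button-to-tray vector gives a yaw of about -4.1°. I'll refit the rim contour on its plane in metres, then go and look at the cover close up.

Run:
```python
from h import *
z=np.load("w1.npz"); cal={k:z[k] for k in z if k!="d"}; p=cv2.imread("pics/w1.png")
hsv=cv2.cvtColor(p,cv2.COLOR_BGR2HSV)
b=cv2.inRange(hsv,(100,90,30),(125,255,160)); b=cv2.morphologyEx(b,cv2.MORPH_CLOSE,np.ones((15,15)))
q=np.zeros_like(b); q[90:250,225:365]=b[90:250,225:365]
c=max(cv2.findContours(q,0,cv2.CHAIN_APPROX_NONE)[0],key=cv2.contourArea)[:,0]
for zr in (.1175,):
    W=np.array([onplane(cal,*x,zr)[:2]*1000 for x in c],np.float32); print(zr,cv2.minAreaRect(W))
env.reach([0.545,-0.06,0.25],quat(np.pi/2-np.radians(14))); env.dwell(.3)
cal=calibration("wrist");p,d=camera("wrist");cv2.imwrite("pics/w2.png",p);np.savez("w2.npz",d=d,**cal)
P=pts(cal,d)
hsv=cv2.cvtColor(p,cv2.COLOR_BGR2HSV)
m=cv2.inRange(hsv,(105,180,120),(125,255,255))
for c in cv2.findContours(m,0,2)[0]:
    if cv2.contourArea(c)>150:
        u,v=np.array(cv2.minAreaRect(c)[0]); print("blue",u,v,cv2.contourArea(c),P[int(v),int(u)].round(4),onplane(cal,u,v,.038).round(4))
# bar top by depth
k=(P[...,2]>.055)&(P[...,2]<.07)&(abs(P[...,0]-.55)<.06)&(abs(P[...,1]-.045)<.06)
cs=cv2.findContours(k.astype(np.uint8),0,2)[0]; c=max(cs,key=cv2.contourArea)[:,0]
print(cv2.minAreaRect(np.array([onplane(cal,*x,.062)[:2]*1000 for x in c],np.float32)), np.median(P[k][:,2]))
```

```text
0.1175 ((571.0504150390625, -172.7510986328125), (124.7538070678711, 83.32984161376953), 86.4431381225586)
blue 255.93902587890625 112.04878234863281 809.5 [0.5435 0.0199 0.0386] [0.5442 0.0197 0.038 ]
((562.936279296875, 70.64382934570312), (49.27362060546875, 14.429121017456055), 69.6519775390625) 0.061165666693156755
```

View pics/w2.png

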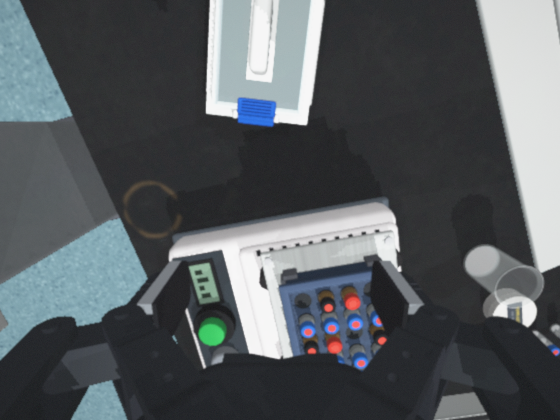

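This shows the cover at the top of frame, pad_2 at (256,112), with the bar partly cut off and the axis yaw about -20°. I'll shift so the whole cover is in view.

Run:
```python
from h import *
env.reach([0.558,0.005,0.25],quat(np.pi/2-np.radians(20))); env.dwell(.3)
cal=calibration("wrist");p,d=camera("wrist");cv2.imwrite("pics/w3.png",p);np.savez("w3.npz",d=d,**cal)
P=pts(cal,d)
hsv=cv2.cvtColor(p,cv2.COLOR_BGR2HSV)
m=cv2.inRange(hsv,(105,180,120),(125,255,255))
for c in cv2.findContours(m,0,2)[0]:
    if cv2.contourArea(c)>150:
        u,v=np.array(cv2.minAreaRect(c)[0]); print("blue",u,v,cv2.contourArea(c),P[int(v),int(u)].round(4),onplane(cal,u,v,.038).round(4))
k=(P[...,2]>.055)&(P[...,2]<.07)&(abs(P[...,0]-.563)<.04)&(abs(P[...,1]-.07)<.045)
cs=cv2.findContours(k.astype(np.uint8),0,1)[0]; c=max(cs,key=cv2.contourArea)[:,0]
print(cv2.minAreaRect(np.array([onplane(cal,*x,.062)[:2]*1000 for x in c],np.float32)), np.median(P[k][:,2]),c.min(0),c.max(0),env.get_state()["time"])
```

```text
blue 260.5 187.0 645.0 [0.5439 0.0207 0.0385] [0.5443 0.0204 0.038 ]
blue 258.49835205078125 51.549949645996094 924.5 [0.584  0.1289 0.0373] [0.5843 0.1282 0.038 ]
((564.246337890625, 74.94386291503906), (54.553165435791016, 13.945658683776855), 69.13230895996094) 0.06121194301758004 [249  87] [266 157] 3.2167
```

View pics/w3.png

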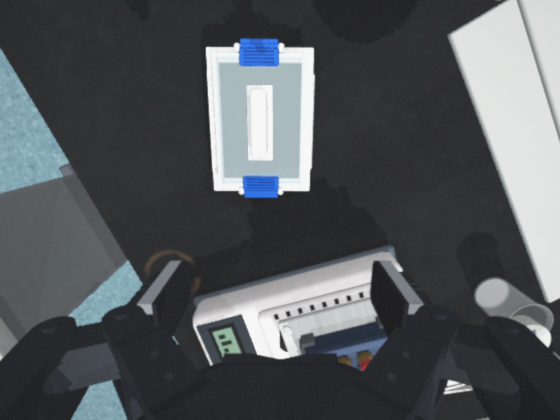

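The whole cover is in view, bar at (259,122) and pads at (258,52) and (260,187). The cover's centre is (0.564, 0.0746) and its yaw -20.6°. Next: grasp, lift, and hover over the tray.

Run:
```python
from h import *
q=quat(np.pi/2-np.radians(20.6)); c=[.5642,.0746]
env.reach([*c,.16],q); env.grip(.05)
hit=env.movel([*c,.112],.08,stop_force=8); print("hit",hit,env.get_state()["tcp_pos"].round(4))
env.grip(0.0,40); s=env.get_state(); print(s["opening"],s["gripper_force"])
env.movel([*c,.28],.15); s=env.get_state(); print(s["force"],s["opening"])
env.movel([.5714,-.1728,.28],.2,rot=quat(np.pi/2-np.radians(3.8))); env.dwell(.2)
cal=calibration("wrist");p,d=camera("wrist");cv2.imwrite("pics/w4.png",p);np.savez("w4.npz",d=d,**cal)
print(env.get_state()["tcp_pos"],env.get_state()["time"])
```

```text
hit False [0.5643 0.0746 0.1119]
0.013083588296441224 41.05363368988037
[-0.05915272 -0.27009092 -1.40836792] 0.013055431840772028
[ 0.57150176 -0.17203377  0.28001503] 8.2667
```

View pics/w4.png

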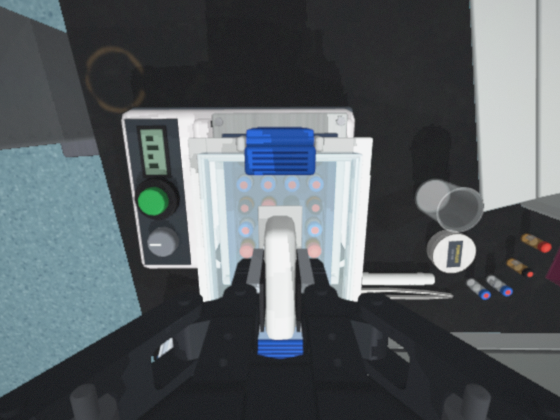

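The cover is held level and square with the shaker, blue pad at (280,150). Lowering it onto the tray now; loose contact should come at TCP z ≈ 0.2205, and about 0.2295 would mean the skirts are caught on the rim.

Run:
```python
from h import *
c=[.5714,-.1728]
env.movel([*c,.236],.12); f0=env.get_state()["force"]
for z in np.arange(.233,.2095,-.0015):
    env.movel([*c,z],.05); s=env.get_state(); df=s["force"]-f0; print(round(s["tcp_pos"][2],4),df.round(2),s["torque"].round(2))
    if df[2]>4.5 or np.hypot(*df[:2])>5: break
print(env.get_state()["time"])
```

```text
0.2335 [0.52 0.58 0.06] [-0.01 -0.01 -0.02]
0.2316 [-0.81  0.67  0.1 ] [-0.02 -0.06 -0.01]
0.2299 [ 0.55  0.7  -0.66] [-0.05  0.02  0.04]
0.2283 [-0.07  0.98  0.09] [ 0.02 -0.01 -0.04]
0.2269 [-0.7  -0.1   0.68] [ 0.04 -0.03  0.05]
0.2254 [ 0.44  0.59 -0.11] [ 0.02  0.   -0.02]
0.224 [-0.01  0.39 -0.23] [-0.02 -0.13 -0.03]
0.2228 [0.19 0.97 3.03] [-0.04  0.02  0.  ]
0.2213 [0.07 0.54 5.05] [ 0.02 -0.05 -0.03]
11.0333
```

Contact matches the loose rest on the hook slopes, with no side force. I'll release, retreat and look.

Run:
```python
from h import *
env.grip(.05); q=quat(np.pi/2-np.radians(3.8))
env.movel([.5714,-.1728,.27],.15)
env.movel([.5714,-.235,.36],.25); env.grip(0.0); env.dwell(.2)
cal=calibration("wrist");p,d=camera("wrist");cv2.imwrite("pics/w5.png",p);np.savez("w5.npz",d=d,**cal)
P=pts(cal,d);hsv=cv2.cvtColor(p,cv2.COLOR_BGR2HSV)
m=cv2.inRange(hsv,(105,180,120),(125,255,255))
for c in cv2.findContours(m,0,2)[0]:
    if cv2.contourArea(c)>250:
        u,v=np.array(cv2.minAreaRect(c)[0]); print("blue",u,v,cv2.contourArea(c),np.median(P[int(v)-3:int(v)+4,int(u)-3:int(u)+4].reshape(-1,3),0).round(4),onplane(cal,u,v,.147).round(4))
print(P[...,2][200:210,270:290].mean(),env.get_state()["time"])
```

```text
blue 276.0 194.0 629.0 [ 0.568  -0.2304  0.1476] [ 0.5679 -0.2307  0.147 ]
blue 275.5 60.5 897.0 [ 0.5752 -0.1152  0.1473] [ 0.5756 -0.1156  0.147 ]
0.060623647899291686 13.325
```

View pics/w5.png

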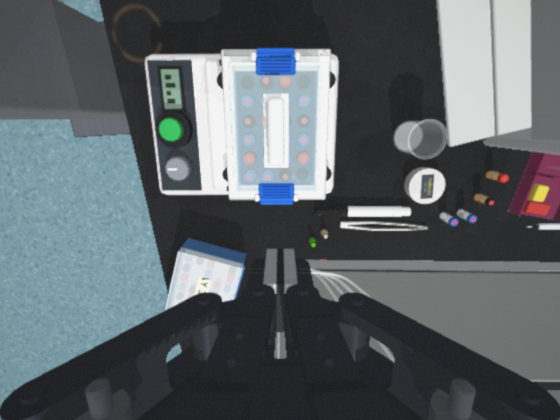

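Cover is seated loosely and level (pads at (276,60) and (276,194), both z≈0.1475). I'll press pad_1 with the closed fingertips, in 1 mm steps with a force log.

```bash
cat > press.py <<'E'
from h import *
def press(xy,ztop,zmin,fmax=31,step=.001):
    q=quat(np.pi/2-np.radians(3.8))
    env.movel([*xy,ztop+.03],.25,rot=q); env.movel([*xy,ztop],.1); env.dwell(.1); f0=env.get_state()["force"][2]
    mx=0; mn=None; L=[]
    for z in np.arange(ztop-step,zmin,-step):
        env.movel([*xy,z],.03); s=env.get_state(); f=s["force"][2]-f0; L.append((round(s["tcp_pos"][2]*1000,1),round(f,1)))
        if mn is None:
            if f<mx-5: mn=f
            mx=max(mx,f)
        else:
            mn=min(mn,f)
            if f>max(mn+7,12): break
        if f>fmax: break
    print(L,"snap" if mn is not None else "none",s["force"].round(1),s["torque"].round(2))
    env.movel([*xy,ztop+.03],.15); print(env.get_state()["time"])
E
python3 - <<'E'
from press import *
press([.5755,-.1180],.223,.195)
E
```

```text
[(np.float64(222.3), np.float64(-0.6)), (np.float64(221.0), np.float64(0.1)), (np.float64(220.1), np.float64(-0.3)), (np.float64(219.2), np.float64(1.3)), (np.float64(218.1), np.float64(2.0)), (np.float64(217.1), np.float64(4.3)), (np.float64(216.2), np.float64(5.0)), (np.float64(215.4), np.float64(6.4)), (np.float64(214.6), np.float64(6.7)), (np.float64(213.8), np.float64(8.1)), (np.float64(212.9), np.float64(9.0)), (np.float64(212.1), np.float64(11.3)), (np.float64(211.3), np.float64(10.9)), (np.float64(210.4), np.float64(11.3)), (np.float64(209.6), np.float64(13.5)), (np.float64(208.8), np.float64(14.4)), (np.float64(208.0), np.float64(15.5)), (np.float64(206.2), np.float64(6.5)), (np.float64(205.0), np.float64(9.4)), (np.float64(204.2), np.float64(10.1)), (np.float64(203.4), np.float64(12.0)), (np.float64(202.6), np.float64(13.8))] snap [-1.6  3.4 14.1] [ 0.79  0.45 -0.01]
20.6583
```

It snapped at about 15.5 N, and the height at 13.8 N matches the frame being landed. Now pad_2.

Run:
```python
from press import *
press([.5681,-.2285],.223,.195)
env.movel([.5714,-.245,.36],.25); env.dwell(.3)
cal=calibration("wrist");p,d=camera("wrist");cv2.imwrite("pics/w6.png",p)
P=pts(cal,d);hsv=cv2.cvtColor(p,cv2.COLOR_BGR2HSV)
m=cv2.inRange(hsv,(105,180,120),(125,255,255))
for c in cv2.findContours(m,0,2)[0]:
    if cv2.contourArea(c)>250:
        u,v=np.array(cv2.minAreaRect(c)[0]); print("blue",u,v,np.median(P[int(v)-3:int(v)+4,int(u)-3:int(u)+4].reshape(-1,3),0).round(4))
g=cv2.inRange(hsv,(45,120,60),(80,255,255)); g[:,:130]=0; g[:, 220:]=0; g[180:]=0
c=max(cv2.findContours(g,0,1)[0],key=cv2.contourArea); (u,v),r=cv2.minEnclosingCircle(c)
print("btn",u,v,r,np.median(P[int(v)-4:int(v)+5,int(u)-4:int(u)+5].reshape(-1,3),0).round(4),onplane(cal,u,v,.0746).round(4),env.get_state()["time"])
```

```text
[(np.float64(222.4), np.float64(0.4)), (np.float64(221.0), np.float64(1.4)), (np.float64(219.9), np.float64(0.2)), (np.float64(219.0), np.float64(0.7)), (np.float64(218.2), np.float64(0.9)), (np.float64(217.2), np.float64(2.3)), (np.float64(216.2), np.float64(3.8)), (np.float64(215.3), np.float64(5.1)), (np.float64(214.4), np.float64(6.7)), (np.float64(213.6), np.float64(8.5)), (np.float64(212.7), np.float64(8.1)), (np.float64(211.9), np.float64(9.8)), (np.float64(211.1), np.float64(9.7)), (np.float64(210.3), np.float64(11.2)), (np.float64(209.6), np.float64(12.0)), (np.float64(208.8), np.float64(13.2)), (np.float64(207.9), np.float64(14.3)), (np.float64(207.2), np.float64(15.9)), (np.float64(206.4), np.float64(17.4)), (np.float64(204.8), np.float64(7.9)), (np.float64(203.5), np.float64(11.0)), (np.float64(202.7), np.float64(13.0)), (np.float64(202.0), np.float64(15.3))] snap [-1.8 -2.2 14.7] [-0.55  0.31 -0.01]
28.05
blue 278.0 182.5 [ 0.5696 -0.231   0.1349]
blue 276.5 53.0 [ 0.5756 -0.1174  0.1351]
btn 169.85252380371094 120.24100494384766 13.046525001525879 [ 0.4524 -0.1654  0.0746] [ 0.4534 -0.1657  0.0746] 28.9833
```

View pics/w6.png

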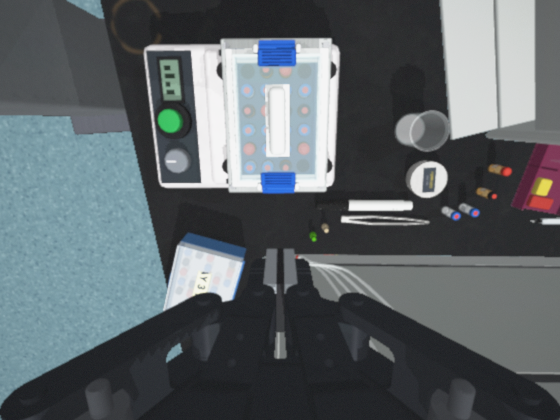

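Both pads are at z≈0.135, so the cover is home and level. The button is at (170,120). Pressing it now.

Run:
```python
from h import *
b=[.4530,-.165]; q=quat(np.pi/2-np.radians(3.8)); n=.0726
env.movel([*b,.26],.25,rot=q); env.movel([*b,.0746+n+.006],.15); env.dwell(.1); f0=env.get_state()["force"][2]
for z in np.arange(.076,.063,-.001):
    env.movel([*b,z+n],.03); s=env.get_state(); f=s["force"][2]-f0; print(round((s["tcp_pos"][2]-n)*1000,1),round(f,1))
    if f>10: break
env.dwell(.2); env.movel([*b,.26],.15)
env.movel([.5,-.25,.36],.25); env.dwell(.3)
cal=calibration("wrist");p,d=camera("wrist");cv2.imwrite("pics/w7.png",p)
P=pts(cal,d);hsv=cv2.cvtColor(p,cv2.COLOR_BGR2HSV)
for nm,m in (("blue",cv2.inRange(hsv,(105,180,120),(125,255,255))),("grn",cv2.inRange(hsv,(45,120,60),(80,255,255)))):
  for c in cv2.findContours(m,0,2)[0]:
    if cv2.contourArea(c)>250:
        u,v=np.array(cv2.minAreaRect(c)[0]); print(nm,u,v,np.median(P[int(v)-3:int(v)+4,int(u)-3:int(u)+4].reshape(-1,3),0).round(4))
print(env.get_state()["time"])
```

```text
76.1 0.7
75.1 1.4
74.1 1.6
73.0 2.9
72.0 3.7
71.0 4.1
70.0 4.3
69.1 5.3
68.9 16.7
blue 350.5 173.0 [ 0.5681 -0.2312  0.1347]
blue 358.0 40.5 [ 0.5753 -0.1164  0.1351]
grn 232.5 112.0 [ 0.4518 -0.1663  0.0747]
35.3
```

The button bottomed out (force rose to 16.7 N) and sprang back to 74.7 mm, and the cover is still home. Handing in.

Run:
```python
from h import *
print(job.job_done())
```

```text
the job is handed in; nothing more can be done
None
```

The job is handed in: both clip ends snapped (at about 15.5 N and 17.4 N) and the cover sits level and home; the start button was then pressed to its stop and sprang back, all in about 35 s.

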